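# Pin the selector lever to its solenoid

### The job

Link the chrome selector lever to its solenoid again: swing the lever until the eye at its end lies in the fork of the solenoid plunger with the holes in line, then take the chrome-headed steel clevis pin from the wooden block and push it down through fork and eye until its head sits fully home on the fork. Leave the lever and pin linked, and the other parts on the bench where they are.

Things in the scene. Friction and masses are not known exactly. Their poses are not given: they have to be found in the camera images.
- drive: selector drive fixed to the bench: grey base plate 8 mm thick, x -85 to +50, y -70 to +115 mm; solenoid (dark laminated frame 64 x 70 x 60 mm, copper coil, top at z 68, near face at y 35 mm); post with the chrome lever. Origin on the bench top straight below the fork hole; y runs along the plunger from fork into solenoid; the lever's pivot is at x -55, y 0 mm
- plunger: bright steel plunger with forked end, 22 mm wide, z 27 to 49 mm above the bench, along the drive's y. Fork opens to -y: tip 10 mm before the hole, slot floor 13 mm past it; tines 6 mm thick, slot 10 mm high, a vertical 9.6 mm hole through both. Its return spring holds it at its outer stop (8 N starts it moving in, 12 mm travel). Origin on the hole axis, 38 mm above the bench
- fork_hole (a point): centre of the fork hole's upper mouth, on the flat top face of the upper tine, 49 mm above the bench. A spring ball in the lower tine (brass barrel on its +x side) presses sideways on the pin with 8 N as it passes and clicks into the pin's groove when it is home, so the pin does not drop in by its own weight: pushing it home takes some 2 to 6 N
- eye (a point): centre of the upper face of the lever's eye: flat ring 20 mm across, 6 mm thick, hole 9.6 mm, 41 mm above the bench, 55 mm from the pivot. In the slot it has 2 mm of room above and below. With the plunger at rest its nose meets the slot floor 3 mm past the point where the holes are in line; pushed further it drives the plunger in
- knob (a point): centre of the top of the black round knob on the lever's other end, 85 mm from the pivot, in one line eye - pivot - knob: upright cylinder 22 mm across, 30 mm tall, 52 to 82 mm above the bench, on a thin stem. A handle to swing the lever by (level, about the upright pivot)
- pivot (a point): pivot of the lever, top of its round cap, 49 mm above the bench; the lever (14 mm wide, 6 mm thick, 35 to 41 mm above the bench) turns about this vertical axis and stays where it is left (stiff: about 0.7 N at the knob)
- lever (a joint): angle of the lever, rad: 0 = holes of eye and fork in line with the plunger at rest (eye to +x of the drive, knob to -x); positive = eye swung out of the fork towards the drive's -y (clockwise from above), knob towards +y; starts at 0.4 to 0.8, range -0.25 to 0.95
- block: wooden block 50 x 150 x 32 mm fixed to the bench, long side along its y, origin at the centre of its underside; three vertical blind holes of 9.2 mm, 25 mm deep, at y = -45, 0, +45 mm, holding in any order the clevis pin, the brass spindle and the short black pin
- pin: clevis pin, bright steel, 30 g, upright in the block: shank 8 mm across, 31 mm long, below a flat chrome head 16 mm across, 10 mm high; foot tapered to 4.6 mm over its last 4 mm, groove 9 to 15 mm above the foot. Origin at the centre of its foot, z up to the head. In the block: foot 7 mm, underside of head 38 mm, top 48 mm above the bench (6 mm bare shank above the block)
- pin_seat (a point): centre of the underside of the pin's head, 31 mm above its foot; meets the fork's top face when the pin is home (foot then 18 mm above the bench)
- pin_top (a point): centre of the top of the pin's head, 41 mm above its foot
- spindle: bystander: tiny brass record spindle standing in the block, collar 16 mm across, thin pointed top, 55 mm long overall, top 62 mm above the bench; origin at its foot
- short_pin: bystander: short all-black pin in the block, head 12 mm across and 5 mm high resting on the block, shank 8 x 16 mm, too short for the fork; origin at its foot
- lens: bystander: orange glass dial lens, disc 60 mm across, 10 mm high, lying on the bench; origin at the centre of its underside
- resistor_a: bystander: grey ceramic power resistor like a cigar, 100 mm long along its x, 18 mm thick, with two upright brass tabs, top 30 mm; origin below its middle
- resistor_b: bystander: second resistor, the same as the first
- screwdriver: bystander: screwdriver lying on the bench, to the left (+y) of the drive

How it is judged:
By the outcome, as a careful person would: the job done as asked, in the order asked, and still so for the second after the job is handed in, with the robot touching nothing.
It also fails if it takes over 72 s, if anything falls off the work surface, if the arm or the gripper's body presses on something with over 40 N, if the wrist force passes 120 N, or if a joint passes its speed limit or range.

### The arm

A 6-joint arm with a two-finger parallel gripper is mounted at the origin on the work surface. World frame = base frame: x ahead of the robot, y to its left, z up, the work surface at z = 0. Lengths are in m, angles in rad, forces in N, time in s.
With the tool pointing down it reaches from about 0.375 to 0.75 m from the base axis. Payload 9 kg.
Tool frame: the origin (TCP) lies between the finger pads; the fingertips stand 11 mm ahead of it and the grasp point (between the pads) lies 8 mm behind it; z points along the fingers, y is the line along which they close (so a half turn about z gives the same grasp; the last joint's range is limited). The gripper opens to 85 mm and grips with 20 to 120 N. Pads are 22 mm wide; open, the fingers measure 114 mm over their backs; the gripper's body (76 mm by 85 mm) begins 54 mm behind the grasp point. The pads swing forward as they close: fully open they stand 13 mm farther back than shut.
Start: joints at [-1.369, 0.104, 0.097, 1.564, 0, 1.353], TCP at [0.245, -0.548, 0.219] pointing down, gripper open.
Joint ranges: [-2.99, 2.99], [-0.84, 1.86], [-1.1, 1.16], [-1.84, 2.11], [-1.51, 1.56], [-3.14, 3.14]. Speed limits (rad/s): [2.22, 2.22, 2.57, 3.14, 3.14, 3.14].

### API

Orientations are given as a rotation vector (axis times angle).
In Python, from bench import arm gives the robot as it stands.
- The arm moves only by the tool play_rows, never from a script. Its argument "commands" is a list of rows, each a list of 2 entries, a list of its own where there are three numbers: the shift along the tool's x, y, z in mm, then the turn, a rotation vector about the tool's x, y, z in rad. In form: [[[x, y, z], [rx, ry, rz]], ...]. A call has 1 to 12 rows; each row shifts and turns the commanded pose from where the row before left it, along the tool's axes as they then stand; what a row does not reach is not made up. A row lasts 1/10 s, in which the tool goes at most 50 mm and 8.59 degrees, less where a joint would pass 70% of its speed; a pose out of reach is approached as far as the arm can. A call is refused whole if a number of a shift passes 50 or a number of a turn 0.15, either way. A call with a gripper value outside its range is refused whole. "claw" is the closure, from -1 (fully open) to 1 (shut), set as the call begins (left out, the last holds). The fingers move at their own pace and stop on an object; the grip force is fixed at half the most. Time passes only in rows, so rows that do not move let the fingers close. It gives the time, the measured TCP pose, the force, the opening and the grip force at its end, in the units of the state.
- arm.observe(): the state, without advancing time (a new reading comes with each control period).
- arm.snapshot(name): name is "side" or "top" or "wrist"; returns a dict with "pixels" (400x640x3 uint8, red, green, blue), "range_z" (400x640 float32, m along the optical axis (not along the pixel's ray), 0 where there is no reading), "K" (3x3 intrinsics, pixels), "world_from_camera" (4x4, takes a point from camera to world coordinates); the wrist camera has in their place "tool_from_camera" (4x4, takes a point from camera to tool coordinates, whose origin is the TCP and whose axes are the flange's). Camera axes: x right, y down, z forward; pixel columns grow to the right and rows downward; lengths in m; the calibration is good to about 2 mm. A picture is of the moment at which its call begins: read the wrist's pose just before it.
- arm.finish_job(): hands the job in; it is judged then, once.
Trained networks look in a picture, given as the dict that the camera call returned (one of the last four; its "shot" number tells which), for a name from the list of things; names that differ only in an ending like _2 or _b are one class to them, and where a whole thing is asked for, a point or a joint stands for the part that bears it (a point fixed in the world has none). Each returns a list of dicts, best first, with "score" (0 to 1); they miss things now and then, are a little off and sometimes report something else, mostly with a low value. They report only what shows in the picture. A call takes as long as a camera call.
- arm.look_for(query, picture): "uv" ([column, row] in pixels, amid what is visible of it).
- arm.regions_of(query, picture): "region" (400x640 bool, what is visible of it) and "uv" ([column, row] in pixels, amid what is visible of it).
- arm.spot_point(query, picture): "uv" ([column, row] in pixels: a listed point, or the origin of a listed thing).
The state is a dict: "clock": time; "joints": joint angles; "joint_vel": joint speeds; "tau": joint torques, N m; "ee_pos": TCP position; "tool_rot": TCP orientation; "ft_force": force on the tool from outside, world axes, zero at the start; "wrist_torque": the same for the moment, N m; "width": finger opening in m; "grip_force": force on a finger pad.
Only numpy, scipy, OpenCV 4.12 (cv2) and the standard library are available. Lean on these libraries where they do the work, as an engineer would, in place of code of your own. Each camera call takes 0.05 s, during which the arm holds its last target. There are 200 camera calls.

## Working session

There is one attempt and no reset: what is moved stays moved. The work goes in short steps, Python scripts to look and compute and a tool call to move; the robot and the scene stay as the last step left them, time stands still between calls to the robot, and variables do not carry over. Pictures are saved under pics/ and viewed, at most 10 in all, crops included, and the job is handed in when it is done.

Besides the shell and the picture viewer there is one more tool, called after ">>>" as name(argument=value, ...), one argument or row to a line, values as JSON. play_rows: Moves the arm, as the interface text tells. Its arguments: {"type":"object","properties":{"commands":{"type":"array","items":{"type":"array"}},"claw":{"type":"number"}},"required":["commands"]}

```bash
mkdir -p pics
cat > h.py <<'E'
import numpy as np, cv2
from bench import arm
def world(s,uv,z=None,T=None):
    T=s.get("world_from_camera") if T is None else T
    T=np.array(T);K=np.array(s["K"]);d=np.linalg.inv(K)@[uv[0],uv[1],1]
    if z is None:
        u,v=int(round(uv[0])),int(round(uv[1]));p=np.asarray(s["range_z"])[max(v-2,0):v+3,max(u-2,0):u+3];p=p[p>0]
        if p.size==0:return None
        return T[:3,:3]@(d*np.median(p))+T[:3,3]
    r=T[:3,:3]@d;return T[:3,3]+r*(z-T[2,3])/r[2]
def wristT(s,o):
    M=np.eye(4);M[:3,:3]=cv2.Rodrigues(np.array(o["tool_rot"],float))[0];M[:3,3]=o["ee_pos"]
    return M@np.array(s["tool_from_camera"])
def save(s,n):cv2.imwrite(f"pics/{n}.png",s["pixels"][:,:,::-1])
E
cat > a.py <<'E'
from h import *
np.set_printoptions(precision=4,suppress=True)
o=arm.observe();print(o["clock"],o["ee_pos"],o["tool_rot"],o["width"],o["ft_force"])
Z=dict(fork_hole=.049,eye=.041,knob=.082,pivot=.049,pin_top=.048,block=None,short_pin=None,spindle=None)
for c in("top","side"):
    s=arm.snapshot(c);save(s,c+"0")
    for q,z in Z.items():
        for r in arm.spot_point(q,s)[:2]:
            print(c,q,round(r["score"],2),np.round(r["uv"],1),world(s,r["uv"],z),world(s,r["uv"]))
E
python3 a.py
```

```text
0.0 [ 0.2445 -0.5476  0.2183] [-3.0713 -0.6543  0.    ] 0.08532595318355501 [-0.4196 -0.3366  0.0312]
top fork_hole 0.68 [286.5 181.5] [0.6436 0.105  0.049 ] [0.6453 0.1053 0.0419]
top eye 0.95 [305.3 190.4] [0.6259 0.0627 0.041 ] [0.6271 0.0627 0.0356]
top knob 0.94 [264.2 232.1] [0.5254 0.1474 0.082 ] [0.5258 0.1477 0.0792]
top pivot 0.73 [289.6 205. ] [0.5905 0.0967 0.049 ] [0.5914 0.0969 0.044 ]
top pin_top 0.6 [411.8 238.8] [ 0.5204 -0.1732  0.048 ] [ 0.5222 -0.177   0.0314]
top pin_top 0.52 [437.7 246.9] [ 0.5035 -0.2299  0.048 ] [ 0.5037 -0.2304  0.046 ]
top block 0.86 [431.4 248.9] [ 0.5004 -0.2203  0.0315] [ 0.5004 -0.2203  0.0315]
top short_pin 0.57 [451.2 253.9] [ 0.49   -0.2641  0.0319] [ 0.49   -0.2641  0.0319]
top spindle 0.41 [412.5 239.4] [ 0.5209 -0.1786  0.0312] [ 0.5209 -0.1786  0.0312]
top spindle 0.38 [287.3 185.7] [0.6345 0.103  0.047 ] [0.6345 0.103  0.047 ]
side fork_hole 0.65 [306.7 179. ] [0.641  0.0969 0.049 ] [0.6432 0.1009 0.0441]
side eye 0.83 [304.2 191.5] [0.6142 0.0644 0.041 ] [0.6153 0.0664 0.0384]
side knob 0.7 [255.7 173.7] [0.5102 0.1612 0.082 ] [0.5361 0.2294 0.0059]
side pivot 0.58 [291.2 184.2] [0.5921 0.1015 0.049 ] [0.6072 0.1321 0.0116]
side pivot 0.38 [310.5 191.5] [0.6264 0.0492 0.049 ] [0.6321 0.0592 0.036 ]
```

```bash
python3 -c "
import cv2
a=cv2.imread('pics/top0.png')[140:300,220:480];b=cv2.imread('pics/side0.png')[130:290,220:480]
cv2.imwrite('pics/c0.png',cv2.resize(cv2.vconcat([a,b]),None,fx=1.85,fy=1.85,interpolation=2))"
```

```text
(no output)
```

View pics/c0.png

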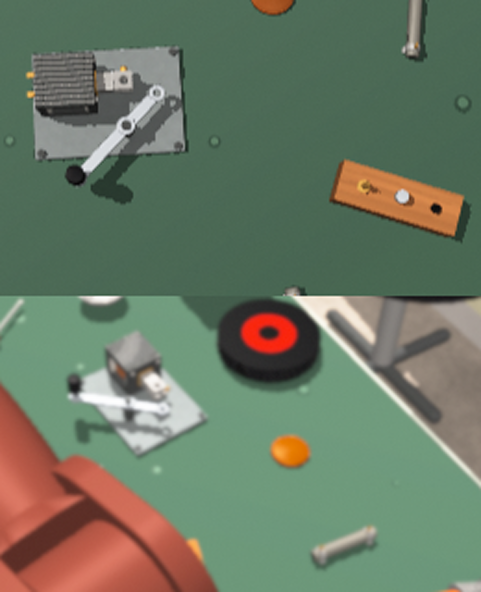

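View pics/top0.png

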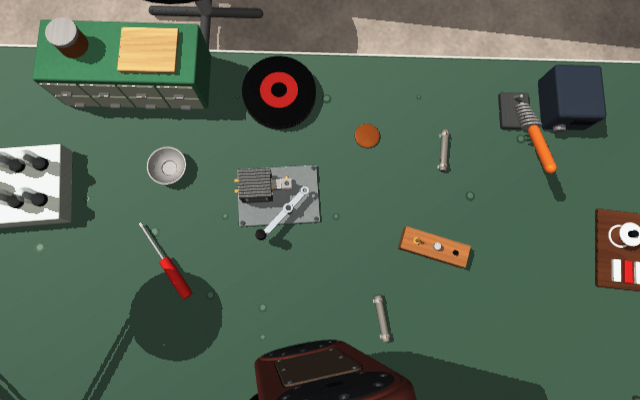

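The top view shows the drive at about (285,190). The block's holes from left to right hold the spindle (417,241), the pin with the chrome head (438,246) and the short black pin (455,252). I'll get a wrist view next.

```bash
cat >> h.py <<'E'
def pl(p,yaw=None):
    "shift (mm, tool axes) to put TCP at p; then turn about tool z so that tool y lies along world yaw (mod pi)"
    o=arm.observe();R=cv2.Rodrigues(np.array(o["tool_rot"],float))[0]
    print("shift",np.round(R.T@(np.array(p)-o["ee_pos"])*1000,1),end=" ")
    a=np.arctan2(R[1,1],R[0,1])
    if yaw is not None:
        d=-((yaw-a+np.pi/2)%np.pi-np.pi/2); print("turn rz",round(d,3),"j6",round(o["joints"][5],2),end=" ")
    print("tool y yaw",round(a,3),"z axis",np.round(R[:,2],3))
E
python3 - <<'E'
from h import *
o=arm.observe();s=arm.snapshot("wrist");print(np.round(s["tool_from_camera"],3),np.round(s["K"],0))
pl([.50,-.23,.20],0)
E
```

```text
[[-0.    -0.952 -0.307  0.078]
 [ 1.    -0.     0.001 -0.   ]
 [-0.001 -0.307  0.952 -0.156]
 [ 0.     0.     0.     1.   ]] [[281.   0. 320.]
 [  0. 281. 198.]
 [  0.   0.   1.]]
shift [ 362.8 -186.2   19.1] turn rz -1.151 j6 1.35 tool y yaw -1.151 z axis [ 0. -0. -1.]
```

>>> play_rows(
  commands=[
    [[30, -15, 0], [0, 0, 0]],
    [[30, -15, 0], [0, 0, 0]],
    [[30, -15, 0], [0, 0, 0]],
    [[30, -15, 0], [0, 0, 0]],
    [[30, -15, 0], [0, 0, 0]],
    [[30, -15, 0], [0, 0, 0]],
    [[30, -15, 0], [0, 0, 0]],
    [[30, -15, 0], [0, 0, 0]],
    [[30, -15, 0], [0, 0, 0]],
    [[30, -15, 0], [0, 0, 0]],
    [[30, -15, 0], [0, 0, 0]],
    [[0, 0, 0], [0, 0, 0]],
  ],
)

```text
clock: 2.15
ee_pos: [0.4805, -0.2599, 0.2193]
tool_rot: [-3.071, -0.66, -0.001]
ft_force: [-0.4, -0.0, 1.4]
width: 0.0855
grip_force: 0.0
```

```bash
cat > w.py <<'E'
import sys
from h import *
np.set_printoptions(precision=4,suppress=True)
n=sys.argv[1];o=arm.observe();s=arm.snapshot("wrist");save(s,n);T=wristT(s,o)
print(o["clock"],o["ee_pos"],"cam",T[:3,3])
Z=dict(fork_hole=.049,eye=.041,knob=.082,pivot=.049,pin_top=.048,spindle=None,short_pin=None)
for q in sys.argv[2:]:
    for r in arm.spot_point(q,s)[:2]:
        print(q,round(r["score"],2),np.round(r["uv"],1),world(s,r["uv"],Z[q],T),world(s,r["uv"],None,T))
E
python3 w.py w1 pin_top spindle short_pin
python3 -c "
from h import *
pl([.55,.10,.24])"
```

```text
2.15 [ 0.4805 -0.2599  0.2193] cam [ 0.5509 -0.2278  0.3757]
pin_top 0.64 [303.6 148.5] [ 0.5014 -0.2289  0.048 ] [ 0.5017 -0.2289  0.0495]
pin_top 0.38 [309.  144.6] [ 0.5081 -0.2329  0.048 ] [ 0.5083 -0.2328  0.0495]
spindle 0.65 [283.5 120.2] [ 0.52   -0.1945  0.0343] [ 0.52   -0.1945  0.0343]
spindle 0.39 [307.2 143.7] [ 0.5084 -0.2305  0.0496] [ 0.5084 -0.2305  0.0496]
short_pin 0.45 [333.9 170.4] [ 0.4907 -0.2733  0.0387] [ 0.4907 -0.2733  0.0387]
shift [ 213.4 -302.7  -21. ] tool y yaw -1.152 z axis [-0. -0. -1.]
```

>>> play_rows(
  commands=[
    [[20, -29, -2], [0, 0, 0]],
    [[20, -29, -2], [0, 0, 0]],
    [[20, -29, -2], [0, 0, 0]],
    [[20, -29, -2], [0, 0, 0]],
    [[20, -29, -2], [0, 0, 0]],
    [[20, -29, -2], [0, 0, 0]],
    [[20, -29, -2], [0, 0, 0]],
    [[20, -29, -2], [0, 0, 0]],
    [[20, -29, -2], [0, 0, 0]],
    [[20, -29, -2], [0, 0, 0]],
    [[0, 0, 0], [0, 0, 0]],
  ],
)

```text
clock: 3.45
ee_pos: [0.5434, 0.0858, 0.2393]
tool_rot: [-3.071, -0.658, -0.001]
ft_force: [0.7, -0.0, 0.0]
width: 0.0854
grip_force: 0.0
```

>>> play_rows(
  commands=[
    [[0, 0, 0], [0, 0, 0.1]],
    [[0, 0, 0], [0, 0, 0.1]],
    [[0, 0, 0], [0, 0, 0.1]],
    [[0, 0, 0], [0, 0, 0.12]],
    [[0, 0, 0], [0, 0, 0]],
  ],
)

```text
clock: 3.95
ee_pos: [0.5432, 0.0821, 0.239]
tool_rot: [3.141, -0.006, -0.0]
ft_force: [-0.3, -1.1, -0.5]
width: 0.0851
grip_force: 0.0
```

```bash
python3 w.py w2 fork_hole eye knob pivot
python3 -c "
import cv2
a=cv2.imread('pics/w2.png')[0:400,130:510]
cv2.imwrite('pics/c2.png',cv2.resize(a,None,fx=1.5,fy=1.5,interpolation=2))"
```

```text
3.95 [0.5432 0.0821 0.239 ] cam [0.6207 0.0817 0.3954]
fork_hole 0.82 [299.2  91.3] [0.6382 0.1057 0.049 ] [0.6391 0.107  0.03  ]
eye 0.58 [335.8 102.6] [0.6257 0.0628 0.041 ] [0.6262 0.0611 0.009 ]
knob 0.9 [259.5 199.4] [0.5177 0.1533 0.082 ] [0.5182 0.1529 0.0836]
knob 0.33 [439.9 284.4] [ 0.3999 -0.0737  0.082 ] [0.5528 0.0339 0.299 ]
pivot 0.62 [306.6 138.2] [0.5848 0.0981 0.049 ] [0.585  0.0981 0.0504]
pivot 0.4 [602.    6.3] [ 0.7216 -0.219   0.049 ] [ 0.7353 -0.2598  0.0019]
```

View pics/c2.png

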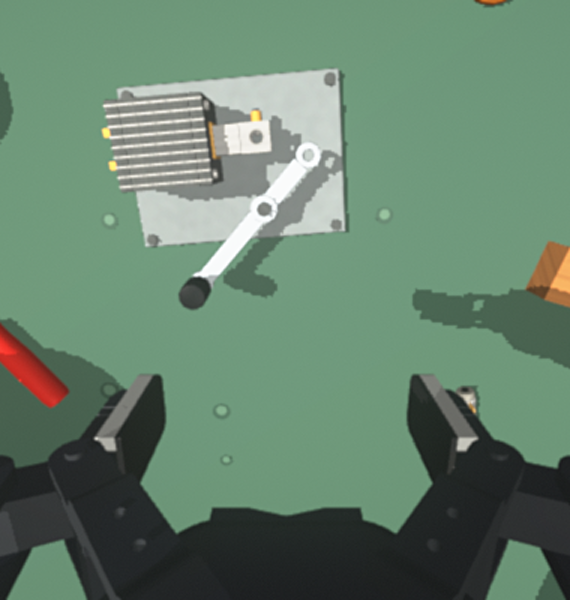

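Run:
```python
from h import *
o=arm.observe();s=arm.snapshot("wrist");T=wristT(s,o)
c=lambda x,y,z:world(s,[x/1.5+130,y/1.5],z,T)[:2]
P=[c(147,247,.008),c(346,230,.008),c(338,68,.008),c(118,88,.008)]
print(np.round(P,4))
for a,b in((1,0),(2,3)):
    d=P[b]-P[a];print("yaw along y",np.arctan2(-d[0],d[1]),np.linalg.norm(d))
d=P[2]-P[1];print("x",np.arctan2(d[1],d[0]),np.linalg.norm(d))
for n,q in(("screws",((154,240),(336,224),(330,79))),):
    Q=[c(*x,.008) for x in q];d=Q[0]-Q[1];print(np.arctan2(-d[0],d[1]));d=Q[2]-Q[1];print(np.arctan2(d[1],d[0]))
# fit: drive outline x -85..50, y -70..115
M=np.array([[-85,115],[-85,-70],[50,-70],[50,115]])/1000.
A=cv2.estimateAffinePartial2D(M,np.array(P))[0];k=np.hypot(A[0,0],A[1,0]);print("scale",k,"yaw",np.arctan2(A[1,0],A[0,0]),"origin",A[:,2],"pivot",A@[-.055,0,1])
pl([.519,.1525,.13],-np.pi/2)
```

```text
[[0.544  0.2118]
 [0.5599 0.027 ]
 [0.6933 0.0396]
 [0.6782 0.2225]]
yaw along y 0.08634697561049237 0.18541283604563868
yaw along y 0.08255595136134913 0.18349867993530788
x 0.0941790170444736 0.13394217640955072
0.08841022405697889
0.07917092511383139
scale 0.9962404598168243 yaw 0.08535141940114284 origin [0.63812339 0.10438591] pivot [0.58352963 0.09971491]
shift [-24.1 -69.3 109.1] turn rz 0.001 j6 3.05 tool y yaw -1.57 z axis [ 0. -0. -1.]
```

>>> play_rows(
  commands=[
    [[0, 0, 0], [0, 0, -0.1]],
    [[0, 0, 0], [0, 0, -0.1]],
    [[0, 0, 0], [0, 0, -0.1]],
    [[0, 0, 0], [0, 0, -0.1]],
    [[0, 0, 0], [0, 0, 0]],
  ],
)

```text
clock: 4.75
ee_pos: [0.5431, 0.0835, 0.2391]
tool_rot: [3.078, 0.628, 0.0]
ft_force: [0.8, -1.2, -0.2]
width: 0.0855
grip_force: 0.0
```

```bash
python3 -c "
from h import *
pl([.519,.1525,.067],-1.17)"
```

```text
shift [  4.8 -72.9 172.1] turn rz 0.001 j6 2.65 tool y yaw -1.169 z axis [ 0. -0. -1.]
```

>>> play_rows(
  commands=[
    [[1, -18, 10], [0, 0, 0]],
    [[1, -18, 10], [0, 0, 0]],
    [[1, -18, 10], [0, 0, 0]],
    [[1, -19, 10], [0, 0, 0]],
    [[1, 0, 25], [0, 0, 0]],
    [[0, 0, 25], [0, 0, 0]],
    [[0, 0, 25], [0, 0, 0]],
    [[0, 0, 25], [0, 0, 0]],
    [[0, 0, 20], [0, 0, 0]],
    [[0, 0, 12], [0, 0, 0]],
    [[0, 0, 0], [0, 0, 0]],
    [[0, 0, 0], [0, 0, 0]],
  ],
)

```text
clock: 5.95
ee_pos: [0.5197, 0.1528, 0.0679]
tool_rot: [3.079, 0.623, 0.001]
ft_force: [0.1, -0.2, 0.4]
width: 0.0855
grip_force: 0.0
```

```bash
python3 -c "
from h import *
pl([.519,.1525,.067],-1.17)"; python3 w.py w3 knob pivot
```

```text
shift [-0.7  0.   0.9] turn rz -0.002 j6 2.79 tool y yaw -1.172 z axis [ 0.001 -0.    -1.   ]
5.95 [0.5197 0.1528 0.0679] cam [0.5909 0.1832 0.2243]
knob 0.75 [316.8 250.7] [0.5187 0.1549 0.082 ] [0.5195 0.1552 0.0836]
pivot 0.66 [439.9 171.2] [0.5848 0.0978 0.049 ] [0.5848 0.0987 0.0509]
```

View pics/w3.png

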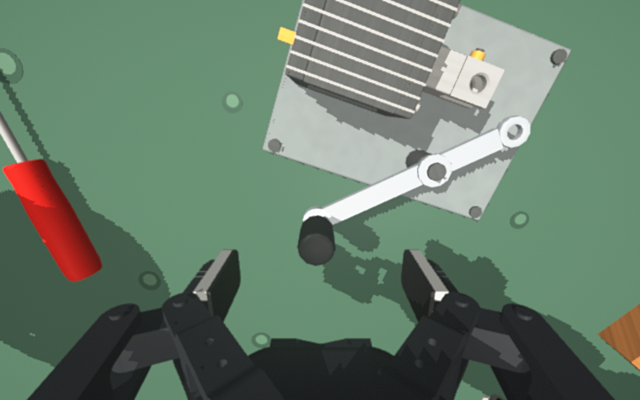

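The knob (317,248) is centred between the open pads, so I'll close.

>>> play_rows(
  commands=[
    [[0, 0, 0], [0, 0, 0]],
    [[0, 0, 0], [0, 0, 0]],
    [[0, 0, 0], [0, 0, 0]],
    [[0, 0, 0], [0, 0, 0]],
    [[0, 0, 0], [0, 0, 0]],
    [[0, 0, 0], [0, 0, 0]],
    [[0, 0, 0], [0, 0, 0]],
    [[0, 0, 0], [0, 0, 0]],
  ],
  claw=1,
)

```text
clock: 6.9
ee_pos: [0.5181, 0.1543, 0.0675]
tool_rot: [-3.076, -0.625, 0.002]
ft_force: [-6.8, 6.6, 8.4]
width: 0.0165
grip_force: 58.5
```

Run:
```python
from h import *
o=arm.observe();print(o["ee_pos"],o["width"],o["ft_force"],o["grip_force"])
# arc per row in tool axes, about pivot, N equal chords
R=cv2.Rodrigues(np.array(o["tool_rot"],float))[0];pv=np.array([.5840,.0985]);k=np.array(o["ee_pos"][:2])
r=k-pv;a0=np.arctan2(r[1],r[0]);print("radius",np.linalg.norm(r),"angle to go",np.pi+.085-a0)
N=8;th=(np.pi+.085-a0)/N;c,s=np.cos(th),np.sin(th)
d=np.array([[c,-s],[s,c]])@r-r
print("step",R.T@[*d*1000,0],"rz",-th)
```

```text
[0.51809402 0.15427318 0.06745856] 0.016514661811180383 [-6.81414917  6.6268388   8.41066649] 58.48681390285492
radius 0.08633797222741522 angle to go 0.7873151012374695
step [-7.38534634  4.19471287 -0.00880976] rz -0.09841438765468369
```

```bash
python3 w.py w4 knob pivot
```

```text
6.9 [0.5181 0.1543 0.0675] cam [0.5896 0.1844 0.2237]
knob 0.61 [320.7 249.7] [0.5188 0.1546 0.082 ] [0.5196 0.1549 0.0835]
knob 0.5 [ 40.9 155.6] [0.5124 0.3062 0.082 ] [0.4689 0.3749 0.002 ]
pivot 0.56 [438.6 170.9] [0.5831 0.1007 0.049 ] [0.5832 0.1014 0.0506]
```

View pics/w4.png

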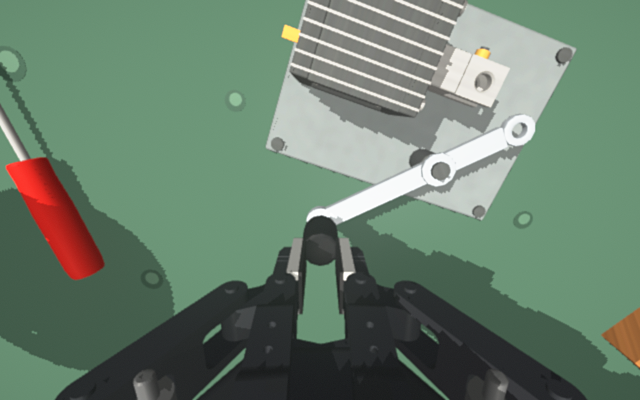

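The knob is held between the pads at (320,245). I'll swing it along the arc.

>>> play_rows(
  commands=[
    [[-7.4, 4.2, 0], [0, 0, -0.098]],
    [[-7.4, 4.2, 0], [0, 0, -0.098]],
    [[-7.4, 4.2, 0], [0, 0, -0.098]],
    [[-7.4, 4.2, 0], [0, 0, -0.098]],
    [[-7.4, 4.2, 0], [0, 0, -0.098]],
    [[-7.4, 4.2, 0], [0, 0, -0.098]],
    [[-7.4, 4.2, 0], [0, 0, -0.098]],
    [[0, 0, 0], [0, 0, 0]],
    [[0, 0, 0], [0, 0, 0]],
  ],
)

```text
clock: 7.95
ee_pos: [0.4987, 0.0984, 0.0675]
tool_rot: [-2.692, -1.619, -0.0]
ft_force: [-2.6, 1.8, 5.2]
width: 0.0165
grip_force: 59.1
```

```bash
python3 - <<'E'
from h import *
o=arm.observe();pv=np.array([.5840,.0985]);r=np.array(o["ee_pos"][:2])-pv
print(np.linalg.norm(r),"to go",np.pi+.085-np.arctan2(r[1],r[0])%(2*np.pi))
E
python3 w.py w5 fork_hole eye knob pivot
```

```text
0.08531303250521786 to go 0.08331174831582011
7.95 [0.4987 0.0984 0.0675] cam [0.5344 0.1677 0.2238]
fork_hole 0.81 [522.3 121.1] [0.638  0.1034 0.049 ] [0.6433 0.1002 0.0402]
eye 0.96 [517.9 126.1] [0.6395 0.0988 0.041 ] [0.642  0.0971 0.0365]
knob 0.96 [322.1 251.5] [0.4987 0.0984 0.082 ] [0.4991 0.0991 0.0834]
pivot 0.94 [441.1 170.2] [0.5842 0.0979 0.049 ] [0.5838 0.0985 0.0505]
```

View pics/w5.png

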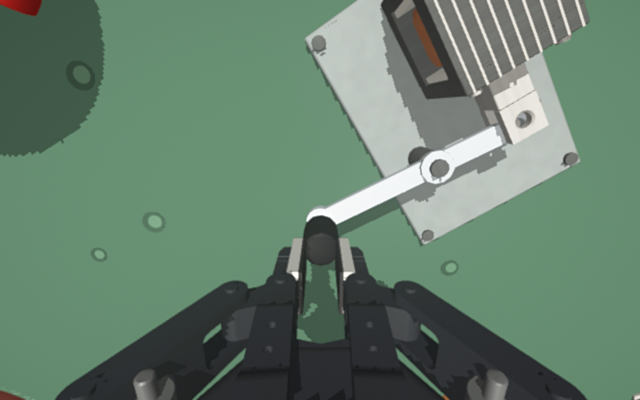

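The eye has entered the fork, near (520,122). The remaining swing is about 0.083 rad.

>>> play_rows(
  commands=[
    [[-3.1, 1.8, 0], [0, 0, -0.042]],
    [[-3.1, 1.8, 0], [0, 0, -0.042]],
    [[0, 0, 0], [0, 0, 0]],
    [[0, 0, 0], [0, 0, 0]],
  ],
)

```text
clock: 8.6
ee_pos: [0.4991, 0.0914, 0.0675]
tool_rot: [-2.622, -1.731, -0.0]
ft_force: [-3.4, 2.1, 5.8]
width: 0.0163
grip_force: 59.2
```

>>> play_rows(
  commands=[
    [[0, 0, 0], [0, 0, 0]],
    [[0, 0, 0], [0, 0, 0]],
    [[0, 0, 0], [0, 0, 0]],
    [[0, 0, 0], [0, 0, 0]],
    [[0, 0, 0], [0, 0, 0]],
  ],
  claw=-1,
)

```text
clock: 9.1
ee_pos: [0.4991, 0.0909, 0.067]
tool_rot: [2.62, 1.734, -0.0]
ft_force: [0.1, -1.3, 0.6]
width: 0.0853
grip_force: 0.0
```

>>> play_rows(
  commands=[
    [[0, 0, -10], [0, 0, 0]],
    [[0, 0, -30], [0, 0, 0]],
    [[0, 0, -30], [0, 0, 0]],
    [[20, 0, -20], [0, 0, 0]],
    [[20, 0, 0], [0, 0, 0]],
    [[0, 0, 0], [0, 0, 0]],
  ],
)

```text
clock: 9.7
ee_pos: [0.5158, 0.1291, 0.1586]
tool_rot: [2.617, 1.736, 0.003]
ft_force: [0.7, -0.4, -0.3]
width: 0.0851
grip_force: 0.0
```

```bash
python3 w.py w6 fork_hole eye knob pivot
python3 -c "
from h import *
pl([.638,.1045,.2])
import cv2
a=cv2.imread('pics/w6.png')[0:300,250:640]
cv2.imwrite('pics/c6.png',cv2.resize(a,None,fx=2,fy=2,interpolation=2))"
```

```text
9.7 [0.5158 0.1291 0.1586] cam [0.5449 0.2014 0.315 ]
fork_hole 0.87 [451.  165.9] [0.6403 0.1027 0.049 ] [0.6421 0.1009 0.0442]
fork_hole 0.52 [320.5 242. ] [0.4932 0.0771 0.049 ] [0.4998 0.0931 0.0833]
eye 0.77 [446.4 161. ] [0.6403 0.1063 0.041 ] [0.6369 0.1097 0.0507]
knob 0.91 [321.1 245.4] [0.4987 0.0891 0.082 ] [0.4991 0.09   0.0838]
pivot 0.9 [397.5 191.5] [0.5849 0.0983 0.049 ] [0.5847 0.0989 0.0505]
pivot 0.56 [443.7 162.5] [0.6347 0.1087 0.049 ] [0.6342 0.1093 0.0507]
shift [ 27.4 122.7 -43.3] tool y yaw -0.402 z axis [-0.001 -0.    -1.   ]
```

View pics/c6.png

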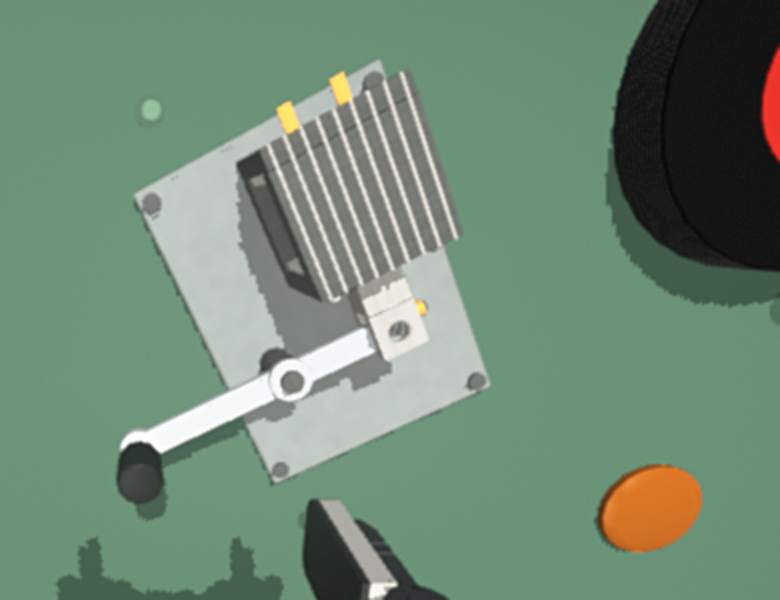

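>>> play_rows(
  commands=[
    [[-11, 25, 0], [0, 0, 0]],
    [[-11, 25, 0], [0, 0, 0]],
    [[-11, 25, 0], [0, 0, 0]],
    [[-11, 25, 0], [0, 0, 0]],
    [[-11, 26, 0], [0, 0, 0]],
    [[0, 0, 20], [0, 0, 0]],
    [[0, 0, 20], [0, 0, 0]],
    [[0, 0, 10], [0, 0, 0]],
    [[0, 0, 0], [0, 0, 0]],
    [[0, 0, 0], [0, 0, 0]],
  ],
)

```text
clock: 10.95
ee_pos: [0.6092, 0.0278, 0.1077]
tool_rot: [2.619, 1.734, 0.0]
ft_force: [-0.5, -1.2, 0.9]
width: 0.0857
grip_force: 0.0
```

```bash
python3 w.py w7 fork_hole eye pivot
python3 -c "
import cv2
a=cv2.imread('pics/w7.png')[20:220,180:440]
cv2.imwrite('pics/c7.png',cv2.resize(a,None,fx=3,fy=3,interpolation=2))"
```

```text
10.95 [0.6092 0.0278 0.1077] cam [0.6387 0.1001 0.2641]
fork_hole 0.89 [319.4 103.1] [0.6392 0.1028 0.049 ] [0.6393 0.1032 0.0096]
fork_hole 0.72 [315.1 102.9] [0.6364 0.1041 0.049 ] [0.636  0.1048 0.0095]
eye 0.94 [316.2 102. ] [0.6373 0.1045 0.041 ] [0.6371 0.1051 0.0093]
pivot 0.64 [251.8 140.3] [0.5818 0.0982 0.049 ] [0.5822 0.0982 0.0504]
pivot 0.28 [138.2 200.9] [0.475 0.091 0.049] [0.5012 0.0925 0.0834]
```

View pics/c7.png

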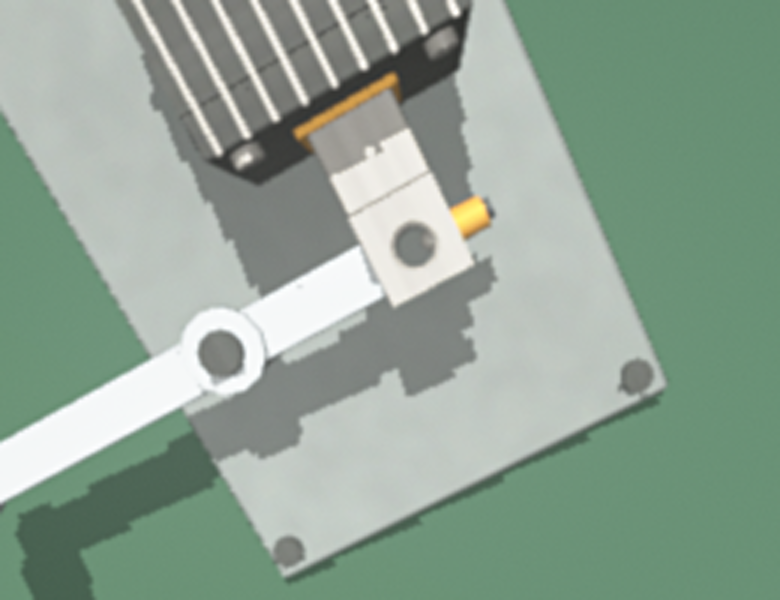

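The fork hole, at crop (414,244), is see-through down to the plate, so the holes are in line. Next I'll go to the pin.

```bash
python3 -c "
from h import *
pl([.475,-.295,.14],-.34)"
```

```text
shift [-349.9    1.9  -31.8] turn rz -0.061 j6 1.8 tool y yaw -0.401 z axis [ 0.002 -0.    -1.   ]
```

>>> play_rows(
  commands=[
    [[0, 0, -30], [0, 0, 0]],
    [[-30, 0, -10], [0, 0, 0]],
    [[-35, 0, 0], [0, 0, 0]],
    [[-35, 0, 0], [0, 0, 0]],
    [[-35, 0, 0], [0, 0, 0]],
    [[-35, 0, 0], [0, 0, 0]],
    [[-35, 0, 0], [0, 0, 0]],
    [[-35, 0, 0], [0, 0, 0]],
    [[-35, 0, 0], [0, 0, 0]],
    [[-35, 0, 0], [0, 0, -0.06]],
    [[-40, 2, 0], [0, 0, 0]],
    [[0, 0, 0], [0, 0, 0]],
  ],
)

```text
clock: 12.35
ee_pos: [0.4756, -0.2999, 0.1477]
tool_rot: [2.568, 1.806, -0.001]
ft_force: [1.3, 0.7, -0.4]
width: 0.0855
grip_force: 0.0
```

```bash
python3 w.py w8 pin_top spindle short_pin
python3 -c "
import cv2
a=cv2.imread('pics/w8.png')[0:260,160:500]
cv2.imwrite('pics/c8.png',cv2.resize(a,None,fx=2.3,fy=2.3,interpolation=2))"
```

```text
12.35 [ 0.4756 -0.2999  0.1477] cam [ 0.5009 -0.2256  0.3039]
pin_top 0.5 [324.7 111.4] [ 0.5034 -0.231   0.048 ] [ 0.5034 -0.231   0.0497]
spindle 0.73 [322.3  62.1] [ 0.5152 -0.1922  0.0376] [ 0.5152 -0.1922  0.0376]
spindle 0.15 [324.4 108.2] [ 0.5041 -0.2284  0.0494] [ 0.5041 -0.2284  0.0494]
short_pin 0.5 [324.4 159.4] [ 0.4887 -0.2723  0.0387] [ 0.4887 -0.2723  0.0387]
short_pin 0.4 [129.4  49. ] [ 0.3525 -0.1188  0.0149] [ 0.3525 -0.1188  0.0149]
```

View pics/c8.png

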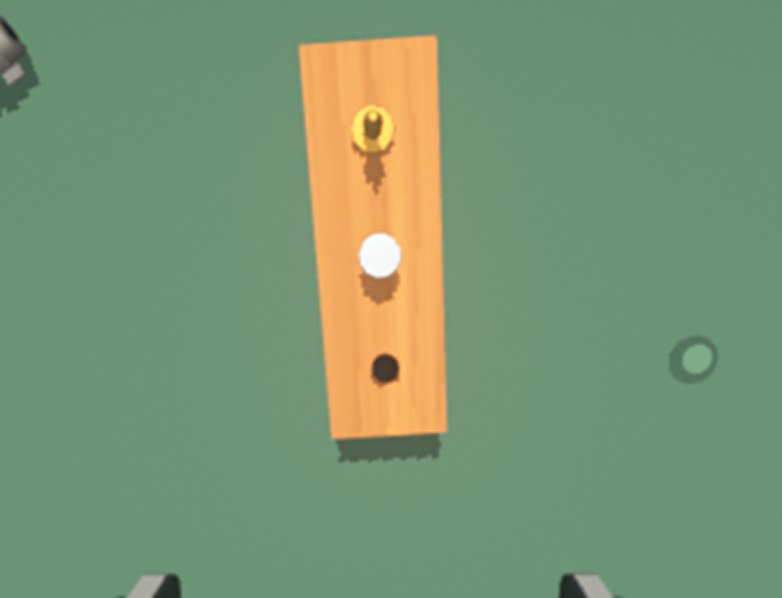

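The pin head's centre is at uv (325,111), between the spindle above it and the short pin below it. I'll descend over it.

```bash
python3 -c "
from h import *
pl([.5035,-.231,.052],-.34)"
```

```text
shift [69.3  3.4 95.4] turn rz -0.0 j6 1.12 tool y yaw -0.34 z axis [ 0. -0. -1.]
```

>>> play_rows(
  commands=[
    [[23, 1, 0], [0, 0, 0]],
    [[23, 1, 0], [0, 0, 0]],
    [[23, 1, 10], [0, 0, 0]],
    [[0, 0, 25], [0, 0, 0]],
    [[0, 0, 20], [0, 0, 0]],
    [[0, 0, 20], [0, 0, 0]],
    [[0, 0, 0], [0, 0, 0]],
    [[0, 0, 0], [0, 0, 0]],
  ],
)

```text
clock: 13.35
ee_pos: [0.5029, -0.2309, 0.0726]
tool_rot: [-2.565, -1.814, 0.0]
ft_force: [0.0, -0.4, 0.2]
width: 0.0852
grip_force: 0.0
```

```bash
python3 w.py w9 pin_top; python3 -c "
from h import *
pl([.5035,-.231,.052],-.34)"
```

```text
13.35 [ 0.5029 -0.2309  0.0726] cam [ 0.5279 -0.1569  0.2289]
pin_top 0.65 [321.4 225.1] [ 0.5024 -0.2314  0.048 ] [ 0.5026 -0.2307  0.0496]
pin_top 0.53 [318.4 154.1] [ 0.5171 -0.1838  0.048 ] [ 0.517  -0.184   0.0466]
shift [ 0.9 -0.3 21.6] turn rz -0.0 j6 1.24 tool y yaw -0.34 z axis [ 0.002 -0.001 -1.   ]
```

>>> play_rows(
  commands=[
    [[0, 0, 10], [0, 0, 0]],
    [[0, 0, 11], [0, 0, 0]],
    [[0, 0, 0], [0, 0, 0]],
  ],
)

```text
clock: 13.75
ee_pos: [0.5016, -0.2311, 0.0491]
tool_rot: [-2.564, -1.811, 0.001]
ft_force: [1.0, -0.0, 0.4]
width: 0.0852
grip_force: 0.0
```

>>> play_rows(
  commands=[
    [[0, 0, 0], [0, 0, 0]],
    [[0, 0, 0], [0, 0, 0]],
    [[0, 0, 0], [0, 0, 0]],
    [[0, 0, 0], [0, 0, 0]],
    [[0, 0, 0], [0, 0, 0]],
    [[0, 0, 0], [0, 0, 0]],
    [[0, 0, 0], [0, 0, 0]],
    [[0, 0, 0], [0, 0, 0]],
    [[0, 0, 0], [0, 0, 0]],
  ],
  claw=1,
)

```text
clock: 14.65
ee_pos: [0.5027, -0.2318, 0.0511]
tool_rot: [2.566, 1.812, -0.0]
ft_force: [-0.2, -0.0, 0.1]
width: 0.0
grip_force: 0.0
```

```bash
python3 w.py w10 pin_top; python3 -c "
import cv2
a=cv2.imread('pics/w10.png')[120:340,200:440]
cv2.imwrite('pics/c10.png',cv2.resize(a,None,fx=2.5,fy=2.5,interpolation=2))"
```

```text
14.65 [ 0.5027 -0.2318  0.0511] cam [ 0.5278 -0.1578  0.2075]
pin_top 0.75 [320.3 232.5] [ 0.5029 -0.2279  0.048 ] [ 0.5032 -0.2272  0.0496]
```

View pics/c10.png

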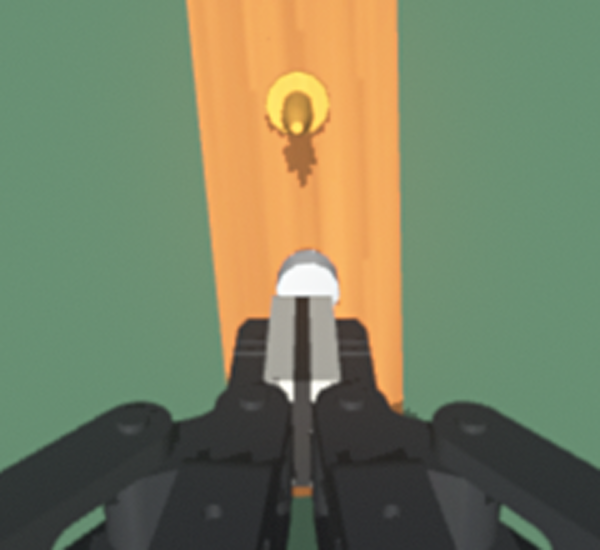

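Run:
```python
from h import *
o=arm.observe();s=arm.snapshot("wrist");C=np.array(s["tool_from_camera"]);K=np.array(s["K"])
print(o["width"],o["ee_pos"],o["clock"])
for x in (285,302,320):
  for y in (262,275,290,298,305,320,340,360,375,386,395):
    u,v=200+x/2.5,120+y/2.5;z=s["range_z"][int(v),int(u)]
    p=C[:3,:3]@(np.linalg.inv(K)@[int(u)+.5,int(v)+.5,1]*z)+C[:3,3];print(x,y,s["pixels"][int(v),int(u)],np.round(p*1000,1))
```

```text
-0.0002814890347426226 [ 0.50264897 -0.23179803  0.05108471] 14.75
285 262 [166 147 137] [ 6.7 -4.8  8.9]
285 275 [249 251 251] [ 6.  -4.6  1.2]
285 290 [250 251 251] [ 1.7 -4.7  1.7]
285 298 [167 163 154] [  9.7  -4.2 -18.6]
285 305 [171 168 158] [ 10.3  -4.1 -23.3]
285 320 [171 168 159] [ 10.   -4.  -29.3]
285 340 [170 168 159] [ 10.3  -3.8 -37.7]
285 360 [169 167 158] [  9.9  -3.7 -44.3]
285 375 [166 164 155] [ 10.7  -3.6 -50.4]
285 386 [255 254 250] [  9.6  -3.6 -51.8]
285 395 [98 97 93] [ 10.8  -3.5 -56.6]
302 262 [165 164 163] [ 8.7 -1.   4. ]
302 275 [247 248 248] [ 5.9 -1.   1.4]
302 290 [250 252 252] [ 1.7 -1.   1.7]
302 298 [70 61 56] [ 10.3  -1.  -19.9]
302 305 [66 54 46] [  9.9  -1.  -22.5]
302 320 [65 55 48] [ 10.5  -1.  -30.3]
302 340 [61 53 46] [ 10.4  -1.  -38. ]
302 360 [59 52 46] [ 10.   -1.  -44.4]
302 375 [57 51 46] [ 10.8  -1.  -50.5]
302 386 [86 82 78] [  9.   -1.  -50.9]
302 395 [85 81 78] [  6.8  -1.  -50.6]
320 262 [155 155 155] [8.6 4.  4.4]
320 275 [244 246 246] [5.8 4.  1.6]
320 290 [246 248 248] [2.1 4.  0.9]
320 298 [167 164 154] [ 10.5   3.3 -20.1]
320 305 [171 167 158] [ 10.1   3.2 -22.9]
320 320 [170 167 158] [ 10.    3.1 -29.3]
320 340 [171 168 159] [ 10.4   2.8 -37.9]
320 360 [169 167 158] [  9.8   2.7 -44.1]
320 375 [165 164 156] [  9.3   2.5 -48.2]
320 386 [251 250 245] [  9.5   2.4 -51.7]
320 395 [52 48 46] [ 11.3   2.3 -57.3]
```

The gripper shut on nothing. The wrist depth puts the shut fingertips about 18 mm behind the TCP, not 11 mm ahead of it. I'll open and measure where the tips sit when open.

>>> play_rows(
  commands=[
    [[0, 0, 0], [0, 0, 0]],
    [[0, 0, 0], [0, 0, 0]],
    [[0, 0, 0], [0, 0, 0]],
    [[0, 0, 0], [0, 0, 0]],
    [[0, 0, 0], [0, 0, 0]],
  ],
  claw=0,
)

```text
clock: 15.3
ee_pos: [0.5027, -0.2318, 0.0511]
tool_rot: [2.566, 1.812, -0.0]
ft_force: [-0.2, -0.0, -0.0]
width: 0.0428
grip_force: 0.0
```

```bash
cat > tips.py <<'E'
from h import *
o=arm.observe();s=arm.snapshot("wrist");C=np.array(s["tool_from_camera"]);K=np.array(s["K"])
v,u=np.mgrid[:400,:640];z=s["range_z"];P=np.stack([u+.5,v+.5,np.ones_like(u)],-1)@np.linalg.inv(K).T*z[...,None]
P=(P@C[:3,:3].T+C[:3,3])*1000
m=(z>0)&(abs(P[...,0])<14)&(abs(P[...,1])<60)
print(o["clock"],o["ee_pos"],o["width"],o["ft_force"])
for lo in range(-48,48,6):
    k=m&(P[...,1]>=lo)&(P[...,1]<lo+6)&(P[...,0]>8)&(P[...,2]<25)
    if k.any():print("y",lo,"z max/98%/count",np.round([P[...,2][k].max(),np.percentile(P[...,2][k],98)],1),k.sum())
E
python3 tips.py; python3 w.py w11 pin_top
```

```text
15.3 [ 0.5026733  -0.23180469  0.05112133] 0.042812163221011286 [-0.16309766 -0.04484883 -0.02904722]
y -48 z max/98%/count [-60.6 -62.5] 886
y -42 z max/98%/count [-60.7 -62.3] 16
y -36 z max/98%/count [-54.8 -55.6] 384
y -30 z max/98%/count [ 18.4 -22. ] 1262
y -24 z max/98%/count [19.1 18.1] 419
y -18 z max/98%/count [18.7 18.3] 287
y -12 z max/98%/count [19.4 17.7] 1291
y -6 z max/98%/count [19.  17.5] 1382
y 0 z max/98%/count [18.8 17.6] 1433
y 6 z max/98%/count [18.4 17.7] 1044
y 12 z max/98%/count [19.  18.4] 135
y 18 z max/98%/count [19.4 18.1] 745
y 24 z max/98%/count [ 19.  -21.3] 1108
y 30 z max/98%/count [-55.3 -55.8] 208
y 36 z max/98%/count [-63.1 -64.4] 153
y 42 z max/98%/count [-60.8 -62.8] 1326
15.35 [ 0.5027 -0.2318  0.0511] cam [ 0.5278 -0.1578  0.2074]
pin_top 0.62 [319.8 235.5] [ 0.5019 -0.2297  0.048 ] [ 0.5021 -0.2292  0.0492]
```

>>> play_rows(
  commands=[
    [[1, 0, 7], [0, 0, 0]],
    [[0, 0, 7], [0, 0, 0]],
    [[0, 0, 7], [0, 0, 0]],
    [[0, 0, 7], [0, 0, 0]],
    [[0, 0, 0], [0, 0, 0]],
    [[0, 0, 0], [0, 0, 0]],
  ],
)

```text
clock: 16.05
ee_pos: [0.5028, -0.2308, 0.0228]
tool_rot: [-2.566, -1.812, 0.0]
ft_force: [-0.1, -0.2, 0.8]
width: 0.0429
grip_force: 0.0
```

>>> play_rows(
  commands=[
    [[0, 0, 0], [0, 0, 0]],
    [[0, 0, 0], [0, 0, 0]],
    [[0, 0, 0], [0, 0, 0]],
    [[0, 0, 0], [0, 0, 0]],
    [[0, 0, 0], [0, 0, 0]],
    [[0, 0, 0], [0, 0, 0]],
  ],
  claw=1,
)

```text
clock: 16.65
ee_pos: [0.5033, -0.2311, 0.0235]
tool_rot: [2.565, 1.812, 0.0]
ft_force: [0.8, 0.2, 4.1]
width: 0.0126
grip_force: 58.6
```

```bash
python3 tips.py; python3 w.py w12 pin_top
```

```text
16.65 [ 0.50333154 -0.23113571  0.0235355 ] 0.012625637562682535 [0.83975464 0.24850194 4.14654645]
y -48 z max/98%/count [23.  21.9] 1818
y -42 z max/98%/count [22.9 21.9] 1103
y -36 z max/98%/count [23.2 22. ] 766
y -30 z max/98%/count [ -9.5 -10.8] 725
y -24 z max/98%/count [-8.6 -9.5] 508
y -18 z max/98%/count [-8.8 -9.5] 721
y -12 z max/98%/count [-8.6 -9.9] 1434
y -6 z max/98%/count [-8.7 -9.9] 1402
y 0 z max/98%/count [-8.8 -9.9] 1477
y 6 z max/98%/count [-8.3 -9.8] 1226
y 12 z max/98%/count [-8.7 -9.5] 604
y 18 z max/98%/count [-8.8 -9.5] 586
y 24 z max/98%/count [ -8.6 -10.6] 702
y 30 z max/98%/count [23.2 22.6] 847
y 36 z max/98%/count [23.3 22. ] 1228
y 42 z max/98%/count [23.8 21.8] 1871
16.7 [ 0.5033 -0.2311  0.0235] cam [ 0.5284 -0.157   0.1798]
pin_top 0.83 [320.3 260.2] [ 0.5025 -0.2303  0.048 ] [ 0.5027 -0.2296  0.0493]
pin_top 0.22 [320.8 229.8] [ 0.5086 -0.2137  0.048 ] [ 0.5064 -0.2199  0.0336]
```

>>> play_rows(
  commands=[
    [[0, 0, -5], [0, 0, 0]],
    [[0, 0, -10], [0, 0, 0]],
    [[0, 0, -15], [0, 0, 0]],
    [[0, 0, -25], [0, 0, 0]],
    [[0, 0, -25], [0, 0, 0]],
    [[0, 0, 0], [0, 0, 0]],
    [[0, 0, 0], [0, 0, 0]],
  ],
)

```text
clock: 17.5
ee_pos: [0.5032, -0.231, 0.1042]
tool_rot: [2.565, 1.812, 0.0]
ft_force: [-0.7, 0.8, -0.4]
width: 0.0125
grip_force: 59.0
```

```bash
cat > grip.py <<'E'
from h import *
o=arm.observe();s=arm.snapshot("wrist");C=np.array(s["tool_from_camera"]);K=np.array(s["K"])
print(o["clock"],o["ee_pos"],o["width"],o["ft_force"])
v,u=np.mgrid[:400,:640];z=s["range_z"];P=np.stack([u+.5,v+.5,np.ones_like(u)],-1)@np.linalg.inv(K).T*z[...,None]
P=(P@C[:3,:3].T+C[:3,3])*1000
for r in range(200,290,4):
    for c in (305,312,316,320,324,328,335): print(s["pixels"][r,c].tolist(),np.round(P[r,c]).astype(int).tolist(),end=" ")
    print()
for q in("pin","pin_top","pin_seat"):
    for d in arm.spot_point(q,s)[:1]:print(q,d["score"],d["uv"],world(s,d["uv"],None,C)*1000)
E
python3 grip.py
```

```text
17.5 [ 0.5031589  -0.23103538  0.10415564] 0.012504700506150095 [-0.65189399  0.83331942 -0.37631424]
[239, 165, 94] [2, -14, 71] [244, 174, 98] [2, -8, 71] [219, 140, 81] [2, -4, 70] [103, 70, 44] [-4, -1, 89] [106, 72, 45] [-4, 3, 89] [241, 163, 92] [2, 6, 72] [245, 176, 98] [3, 12, 69] 
[238, 165, 94] [-1, -14, 70] [244, 173, 99] [-2, -8, 71] [227, 148, 84] [-1, -4, 70] [165, 110, 65] [-4, -1, 78] [161, 108, 64] [-4, 3, 78] [241, 166, 93] [-2, 6, 72] [245, 174, 98] [-1, 12, 71] 
[238, 164, 93] [-5, -14, 71] [244, 172, 98] [-5, -8, 70] [246, 176, 100] [-5, -4, 70] [240, 165, 94] [-5, -1, 71] [242, 168, 95] [-5, 3, 70] [247, 177, 99] [-5, 6, 71] [245, 175, 98] [-5, 12, 70] 
[238, 164, 93] [-9, -14, 70] [244, 172, 99] [-9, -8, 70] [245, 175, 100] [-9, -4, 71] [242, 169, 96] [-9, -1, 71] [242, 170, 96] [-9, 3, 71] [246, 177, 99] [-9, 6, 70] [246, 177, 101] [-9, 12, 71] 
[238, 164, 94] [-12, -14, 69] [243, 172, 99] [-12, -8, 70] [245, 175, 100] [-12, -4, 70] [242, 171, 96] [-13, -1, 71] [243, 171, 97] [-12, 3, 70] [246, 175, 100] [-13, 6, 71] [246, 178, 101] [-12, 12, 71] 
[238, 164, 9
[... 3091 characters left out ...]
 102] [101, 139, 114] [-99, 3, 102] [106, 146, 119] [-99, 8, 102] [69, 67, 64] [6, 6, -50] 
[83, 81, 79] [5, -8, -52] [75, 96, 80] [-104, -10, 103] [75, 96, 79] [-104, -5, 103] [103, 137, 111] [-105, -1, 103] [108, 145, 117] [-104, 3, 102] [109, 146, 118] [-104, 8, 103] [68, 67, 64] [4, 6, -52] 
[79, 77, 76] [1, -8, -50] [75, 96, 79] [-109, -10, 103] [74, 96, 79] [-110, -5, 103] [88, 116, 95] [-109, -1, 102] [108, 145, 117] [-109, 3, 102] [108, 146, 117] [-110, 8, 103] [72, 69, 68] [2, 6, -52] 
pin 0.82 [320.6, 231.1] [ 3.5501821  -0.88705885  5.59125335]
pin_top 0.61 [319.2, 260.8] [  0.78403542  -1.65976371 -25.63352766]
pin_seat 0.69 [322.7, 252.7] [  5.5760853    0.17799633 -25.61853164]
```

The pin is held upright, with its foot about 16.5 mm beyond the TCP, so home is TCP z ≈ 0.0345. I'll carry it over the fork.

>>> play_rows(
  commands=[
    [[0, 0, -25], [0, 0, 0]],
    [[0, 0, 0], [0, 0, -0.1]],
    [[0, 0, 0], [0, 0, -0.1]],
    [[0, 0, 0], [0, 0, -0.1]],
    [[0, 0, 0], [0, 0, -0.12]],
    [[0, 0, 0], [0, 0, 0]],
    [[0, 0, 0], [0, 0, 0]],
  ],
)

```text
clock: 18.4
ee_pos: [0.5027, -0.2307, 0.1276]
tool_rot: [-2.135, -2.303, 0.0]
ft_force: [0.2, -0.0, -0.3]
width: 0.0126
grip_force: 59.0
```

```bash
python3 -c "
from h import *
pl([.638,.1035,.13],.085)"
```

```text
shift [323.  160.1  -2.4] turn rz -0.009 j6 0.83 tool y yaw 0.076 z axis [-0.001  0.    -1.   ]
```

>>> play_rows(
  commands=[
    [[30, 15, 0], [0, 0, 0]],
    [[30, 15, 0], [0, 0, 0]],
    [[30, 15, 0], [0, 0, 0]],
    [[30, 15, 0], [0, 0, 0]],
    [[30, 15, 0], [0, 0, 0]],
    [[30, 15, 0], [0, 0, 0]],
    [[30, 15, 0], [0, 0, 0]],
    [[30, 15, 0], [0, 0, 0]],
    [[30, 15, 0], [0, 0, 0]],
    [[30, 15, 0], [0, 0, 0]],
    [[23, 10, 0], [0, 0, 0]],
    [[0, 0, 0], [0, 0, 0]],
  ],
)

```text
clock: 19.6
ee_pos: [0.6372, 0.1066, 0.1275]
tool_rot: [-2.131, -2.307, -0.0]
ft_force: [0.4, -0.1, -0.5]
width: 0.0131
grip_force: 59.0
```

>>> play_rows(
  commands=[
    [[0, 0, 20], [0, 0, 0]],
    [[0, 0, 10], [0, 0, 0]],
    [[0, 0, 0], [0, 0, 0]],
    [[0, 0, 0], [0, 0, 0]],
  ],
)

```text
clock: 20.0
ee_pos: [0.6367, 0.1032, 0.0981]
tool_rot: [-2.133, -2.306, 0.001]
ft_force: [-0.5, -1.0, 0.0]
width: 0.0123
grip_force: 59.0
```

```bash
cat > fit.py <<'E'
from h import *
np.set_printoptions(precision=4,suppress=True)
o=arm.observe();s=arm.snapshot("wrist");T=wristT(s,o);print(o["clock"],o["ee_pos"],o["ft_force"],o["width"])
for q,z in(("fork_hole",.049),("eye",.041),("pivot",.049),("knob",.082),("pin",None),("pin_top",None)):
    for d in arm.spot_point(q,s)[:1]:print(q,round(d["score"],2),d["uv"],world(s,d["uv"],z,T),world(s,d["uv"],None,T))
t=arm.snapshot("top")
for q,z in(("fork_hole",.049),("pivot",.049),("knob",.082)):
    for d in arm.spot_point(q,t)[:1]:print("top",q,round(d["score"],2),world(t,d["uv"],z))
pl([.638,.1035,.0655],.085)
E
python3 fit.py
```

```text
20.0 [0.6367 0.1032 0.0981] [-0.5071 -0.9565  0.028 ] 0.01226833893705112
fork_hole 0.89 [323.2, 212.1] [0.6377 0.1035 0.049 ] [0.6381 0.0992 0.0378]
eye 0.59 [323.7, 206.8] [0.638  0.1051 0.041 ] [0.6385 0.101  0.0297]
pivot 0.91 [255.0, 213.4] [0.5845 0.0983 0.049 ] [0.5848 0.0989 0.0504]
knob 0.61 [115.3, 230.6] [0.4982 0.092  0.082 ] [0.4992 0.0927 0.0834]
pin 0.91 [324.5, 229.0] [0.6378 0.108  0.0909] [0.6378 0.108  0.0909]
pin_top 0.98 [317.8, 259.1] [0.634  0.1052 0.1236] [0.634  0.1052 0.1236]
top pivot 0.29 [ 0.5146 -0.1759  0.049 ]
top knob 0.29 [ 0.7094 -0.2334  0.082 ]
shift [-0.3  0.9 32.7] turn rz -0.006 j6 1.45 tool y yaw 0.079 z axis [ 0. -0. -1.]
```

>>> play_rows(
  commands=[
    [[0, 0.6, 10], [0, 0, 0]],
    [[0, 0, 10], [0, 0, 0]],
    [[0, 0, 8], [0, 0, 0]],
    [[0, 0, 4], [0, 0, 0]],
    [[0, 0, 3], [0, 0, 0]],
    [[0, 0, 2], [0, 0, 0]],
    [[0, 0, 0], [0, 0, 0]],
  ],
)

```text
clock: 21.25
ee_pos: [0.6377, 0.1037, 0.061]
tool_rot: [2.132, 2.307, -0.0]
ft_force: [-0.2, 0.6, -0.4]
width: 0.0128
grip_force: 59.0
```

```bash
python3 fit.py | grep -v top; python3 grip.py | tail -3
```

```text
21.25 [0.6377 0.1037 0.061 ] [-0.2081  0.6113 -0.4132] 0.012793179649664893
fork_hole 0.93 [323.3, 235.3] [0.6386 0.1018 0.049 ] [0.6379 0.1085 0.0629]
pivot 0.96 [239.9, 233.1] [0.5838 0.0991 0.049 ] [0.5842 0.1    0.0508]
knob 0.93 [63.5, 258.6] [0.4968 0.0925 0.082 ] [0.4984 0.0935 0.0836]
pin 0.61 [323.4, 228.7] [0.638  0.1088 0.0539] [0.638  0.1088 0.0539]
shift [-0.3  0.3 -4.3] turn rz -0.006 j6 1.45 tool y yaw 0.079 z axis [ 0. -0. -1.]
pin 0.85 [321.4, 228.8] [ 4.95133101 -0.55441412  7.01564752]
pin_top 0.82 [318.5, 261.0] [  1.02235858  -2.1959417  -25.45705212]
pin_seat 0.78 [322.7, 252.4] [ 6.34455668e+00  1.07596767e-02 -2.58514783e+01]
```

>>> play_rows(
  commands=[
    [[0, 0, 2], [0, 0, 0]],
    [[0, 0, 2], [0, 0, 0]],
    [[0, 0, 2], [0, 0, 0]],
    [[0, 0, 2], [0, 0, 0]],
    [[0, 0, 0], [0, 0, 0]],
  ],
)

```text
clock: 22.5
ee_pos: [0.6376, 0.1038, 0.0527]
tool_rot: [2.132, 2.307, -0.0]
ft_force: [1.8, 0.4, -1.2]
width: 0.0125
grip_force: 59.0
```

```bash
python3 grip.py | sed -n '1p;24,$p' | grep -v '\] \['
```

```text
22.5 [0.63759905 0.10377197 0.0527143 ] 0.01250868989524683 [ 1.80703441  0.3954554  -1.15446623]
```

>>> play_rows(
  commands=[
    [[0, 0, 2], [0, 0, 0]],
    [[0, 0, 2], [0, 0, 0]],
    [[0, 0, 2], [0, 0, 0]],
    [[0, 0, 1], [0, 0, 0]],
    [[0, 0, 1], [0, 0, 0]],
    [[0, 0, 0], [0, 0, 0]],
  ],
)

```text
clock: 23.3
ee_pos: [0.638, 0.1037, 0.0454]
tool_rot: [2.132, 2.307, 0.001]
ft_force: [2.6, -1.8, 4.4]
width: 0.0127
grip_force: 59.4
```

>>> play_rows(
  commands=[
    [[0, 0, 2], [0, 0, 0]],
    [[0, 0, 2], [0, 0, 0]],
    [[0, 0, 2], [0, 0, 0]],
    [[0, 0, 0], [0, 0, 0]],
  ],
)

```text
clock: 23.7
ee_pos: [0.6382, 0.1035, 0.0391]
tool_rot: [2.131, 2.306, 0.001]
ft_force: [5.0, -3.0, 3.0]
width: 0.0122
grip_force: 59.4
```

```bash
python3 grip.py | grep -E '^pin|^[0-9]'
```

```text
23.7 [0.63820347 0.10354026 0.03914853] 0.012192573604326901 [ 4.97016154 -3.03021171  2.97022874]
pin 0.78 [320.8, 230.2] [ 12.36305232  -0.9604644  -11.33491364]
pin_top 0.92 [320.1, 261.6] [  0.81731946  -1.34779355 -25.7206109 ]
pin_seat 0.88 [322.1, 255.7] [  4.50219761  -0.29881535 -26.02569226]
```

>>> play_rows(
  commands=[
    [[0, 0.3, 2], [0, 0, 0]],
    [[0, 0, 1.5], [0, 0, 0]],
    [[0, 0, 1], [0, 0, 0]],
    [[0, 0, 0.5], [0, 0, 0]],
    [[0, 0, 0], [0, 0, 0]],
  ],
)

```text
clock: 24.4
ee_pos: [0.6386, 0.1036, 0.0371]
tool_rot: [2.131, 2.306, 0.001]
ft_force: [-6.3, -3.2, 25.1]
width: 0.0127
grip_force: 74.2
```

```bash
python3 grip.py | grep -E '^pin|^[0-9]'
```

```text
24.4 [0.63863595 0.10360309 0.03709031] 0.012726541492572234 [-6.25276141 -3.21556388 25.05729851]
pin 0.67 [319.3, 228.9] [ 14.07710774  -1.79602887 -13.3609595 ]
pin_top 0.82 [319.3, 260.4] [  1.7053509   -1.76694857 -26.00938552]
pin_seat 0.6 [323.5, 252.0] [  6.5197725    0.43150799 -25.74937545]
```

25 N at about 2.5 mm short suggests a sideways bind. I'll release and push the head down from above with the fingers shut.

>>> play_rows(
  commands=[
    [[0, 0, 0], [0, 0, 0]],
    [[0, 0, 0], [0, 0, 0]],
    [[0, 0, 0], [0, 0, 0]],
    [[0, 0, 0], [0, 0, 0]],
    [[0, 0, 0], [0, 0, 0]],
  ],
  claw=0,
)

```text
clock: 25.1
ee_pos: [0.6373, 0.104, 0.0333]
tool_rot: [-2.131, -2.307, 0.001]
ft_force: [-0.3, -0.3, -0.1]
width: 0.0423
grip_force: 0.0
```

```bash
python3 fit.py | grep -v "^top"; python3 grip.py | grep -E '^pin|^[0-9]'
```

```text
25.1 [0.6373 0.104  0.0333] [-0.3102 -0.3096 -0.1183] 0.04227893267293236
fork_hole 0.96 [323.9, 255.5] [0.6382 0.1028 0.049 ] [0.6376 0.1093 0.0606]
pivot 0.61 [225.8, 253.4] [0.583  0.0997 0.049 ] [0.5836 0.1007 0.0507]
knob 0.75 [12.9, 290.4] [0.4976 0.0925 0.082 ] [0.4995 0.0938 0.0835]
pin 0.66 [321.9, 228.9] [0.6357 0.1198 0.0508] [0.6357 0.1198 0.0508]
pin_top 0.73 [323.4, 263.7] [0.6377 0.1044 0.0605] [0.6377 0.1044 0.0605]
shift [ -0.3   0.1 -31.4] turn rz -0.006 j6 1.45 tool y yaw 0.079 z axis [ 0. -0. -1.]
25.65 [0.63792727 0.10380212 0.0340927 ] 0.04284110641169713 [-0.08037497 -0.83615264 -0.85535336]
pin 0.91 [320.2, 228.6] [ 15.68256815  -1.29606399 -16.51932282]
pin_top 0.85 [320.5, 262.5] [  0.72392247  -1.13859731 -26.46273479]
pin_seat 0.75 [322.7, 259.2] [ 2.77935913e+00  1.25636000e-02 -2.66202472e+01]
```

The depth now puts the head top at about 0.059, so it reads home. I'll confirm with a gentle push from above.

>>> play_rows(
  commands=[
    [[0, 0, -10], [0, 0, 0]],
    [[0, 0, -20], [0, 0, 0]],
    [[0, 0, 0], [0, 0, 0]],
  ],
)

```text
clock: 26.15
ee_pos: [0.6399, 0.1038, 0.0678]
tool_rot: [2.129, 2.305, 0.005]
ft_force: [-0.1, -0.1, 0.4]
width: 0.0426
grip_force: 0.0
```

>>> play_rows(
  commands=[
    [[0, 0, 0], [0, 0, 0]],
    [[0, 0, 0], [0, 0, 0]],
    [[0, 0, 0], [0, 0, 0]],
    [[0, 0, 0], [0, 0, 0]],
    [[0, 0, 0], [0, 0, 0]],
    [[0, 0, 0], [0, 0, 0]],
    [[0, 0, 10], [0, 0, 0]],
    [[0, 0, 3], [0, 0, 0]],
    [[0, 0, 0], [0, 0, 0]],
  ],
  claw=1,
)

```text
clock: 27.05
ee_pos: [0.6371, 0.1038, 0.0497]
tool_rot: [-2.131, -2.306, 0.002]
ft_force: [0.6, 0.1, 0.8]
width: 0.0003
grip_force: 0.0
```

```bash
python3 tips.py | grep -E "^[0-9]|y -6|y 0"; python3 fit.py|grep -E "pin|knob"
```

```text
27.05 [0.63705663 0.10383793 0.04974292] 0.0002866936287021257 [0.59028599 0.06629854 0.8495024 ]
y -6 z max/98%/count [ 0.8 -0.8] 2192
y 0 z max/98%/count [ 0.2 -0.9] 2132
knob 0.8 [48.7, 270.5] [0.498 0.092 0.082] [0.4995 0.093  0.0834]
pin 0.72 [320.3, 222.4] [0.6352 0.1162 0.0506] [0.6352 0.1162 0.0506]
pin_top 0.55 [320.4, 246.9] [0.6354 0.1147 0.0789] [0.6354 0.1147 0.0789]
```

Now down in small steps until a light contact.

>>> play_rows(
  commands=[
    [[0, 0, 2], [0, 0, 0]],
    [[0, 0, 2], [0, 0, 0]],
    [[0, 0, 1], [0, 0, 0]],
    [[0, 0, 0], [0, 0, 0]],
  ],
)

```text
clock: 28.05
ee_pos: [0.6381, 0.1038, 0.0468]
tool_rot: [2.132, 2.307, 0.0]
ft_force: [-2.2, 0.7, 6.5]
width: -0.0001
grip_force: 3.3
```

>>> play_rows(
  commands=[
    [[0, 0, 1], [0, 0, 0]],
    [[0, 0, 1], [0, 0, 0]],
    [[0, 0, 0], [0, 0, 0]],
  ],
)

```text
clock: 28.35
ee_pos: [0.6383, 0.1038, 0.0466]
tool_rot: [2.131, 2.307, 0.001]
ft_force: [-7.9, -0.8, 18.5]
width: -0.0001
grip_force: 9.4
```

>>> play_rows(
  commands=[
    [[0, 0, -5], [0, 0, 0]],
    [[0, 0, -20], [0, 0, 0]],
    [[0, 0, -30], [0, 0, 0]],
    [[-30, 0, -30], [0, 0, 0]],
    [[-40, 0, -10], [0, 0, 0]],
    [[0, 0, 0], [0, 0, 0]],
    [[0, 0, 0], [0, 0, 0]],
  ],
  claw=1,
)

```text
clock: 29.05
ee_pos: [0.6435, 0.0334, 0.1389]
tool_rot: [-2.134, -2.306, -0.0]
ft_force: [-0.1, 0.5, 0.1]
width: 0.0
grip_force: 0.0
```

Run:
```python
from h import *
np.set_printoptions(precision=4,suppress=True)
o=arm.observe();s=arm.snapshot("wrist");T=wristT(s,o);save(s,"w20");print(o["clock"],o["ee_pos"],T[:3,3])
K=np.array(s["K"]);v,u=np.mgrid[:400,:640];z=s["range_z"]
P=np.stack([u+.5,v+.5,np.ones_like(u)],-1)@np.linalg.inv(K).T*z[...,None]@T[:3,:3].T+T[:3,3]
a=.085;D=P[...,:2]-[.638,.104];x=D[...,0]*np.cos(a)+D[...,1]*np.sin(a);y=-D[...,0]*np.sin(a)+D[...,1]*np.cos(a)
for n,cx,cy,r in(("head",0,0,.0055),("pivot ring",-.055,0,.009),("solenoid",0,.07,.025),("lever",-.033,0,.004),("plate",.035,-.04,.01),("bench",.09,-.03,.01)):
    m=(np.hypot(x-cx,y-cy)<r)&(z>0);print(n,m.sum(),np.percentile(P[...,2][m],[5,25,50,75,95]) if m.any() else None)
m=(np.hypot(x,y)<.03)&(P[...,2]>.055)&(y<.03);print("head centre",x[m].mean(),y[m].mean(),m.sum(),x[m].min(),x[m].max(),y[m].min(),y[m].max())
m=(x>-.010)&(x<.010)&(y>-.01)&(y<.03)&(np.hypot(x,y)>.0105)&(P[...,2]>.043)&(P[...,2]<.056);print("fork top",m.sum(),np.percentile(P[...,2][m],[5,25,50,75,95]) if m.any() else None)
for q in("knob","pivot","pin_top"):
    for d in arm.spot_point(q,s)[:1]:print(q,d["score"],world(s,d["uv"],None,T))
```

```text
29.05 [0.6435 0.0334 0.1389] [0.6362 0.1116 0.2952]
head 154 [0.0595 0.0603 0.0607 0.0611 0.0618]
pivot ring 365 [0.0457 0.0466 0.0475 0.0505 0.0515]
solenoid 3131 [0.0684 0.0691 0.0697 0.0701 0.071 ]
lever 65 [0.0413 0.042  0.0426 0.0432 0.0437]
plate 299 [0.0086 0.0092 0.0096 0.0101 0.0107]
bench 296 [0.0008 0.0012 0.0016 0.0021 0.0029]
head centre -0.0007905099092259069 0.005973312746305604 1353 -0.007507180855023845 0.007838247374510455 -0.0074715998170539364 0.00775021931371016
fork top 720 [0.0494 0.0501 0.0506 0.051  0.0518]
knob 0.66 [0.4975 0.0934 0.0833]
pivot 0.83 [0.5822 0.1007 0.0505]
pin_top 0.73 [0.6379 0.1024 0.0606]
```

The head top reads 10.1 mm above the fork face, so the pin is fully home. The arm is clear.

```bash
python3 -c "
from bench import arm
print(arm.finish_job())"
```

```text
the job is handed in; nothing more can be done
None
```

The lever is linked to the solenoid again: its eye lies in the fork and the clevis pin is pushed home (head top measured 10.1 mm above the fork face for a 10 mm head), with the job handed in at about 29 s and the arm clear.

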